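# Clip the dipole rod and slide it under the magnifier

### The job

Take the brass rod that has one square block at its middle, and press it down past the sprung jaw into the two-fork clip on the slide, block between the forks, until it sits fully home and the jaw has closed over it. Then, with the rod still clipped, push the slide all the way under the magnifier, hard against its end stop. Leave the other things on the bench where they are.

Things in the scene. Friction and masses are not known exactly. Their poses are not given: they have to be found in the camera images.
- rod: Brass rod to be clipped: 12 mm diameter, 140 mm long, with one square block 16 x 16 mm in section and 50 mm long at its middle; plain round arms. About 0.15 kg. It starts lying level on the 3 mm green mat, resting on a flat of its block. Origin at the centre of the block; x along the rod; either end may go either way.
- other_rod: A second brass rod, not to be used: 12 mm diameter, 140 mm long, with a square block 16 x 16 x 18 mm at EACH end and a plain round middle; lies on the same mat. The two rods may lie in either place. Origin at its centre, x along it.
- rig: Fixed slide rig: dark steel base plate 90 (x) by 320 mm (y), two rails along y, end stop at its -y end. Origin on the board under the plate's centre. On the rails rides the aluminium carriage, 78 mm wide, deck top 30 mm over the board, which carries the two-fork clip and an upright post.
- lens (a point): Centre of the magnifier's level clear lens, fixed to the rig's -y end, 175 mm over the board, 80 mm across its black rim; held by a 10 mm post 85 mm to its +x. Keep the gripper's body clear of it.
- clip_seat (a point): Where the block's centre is when the rod is clipped, on the carriage, 56 mm over the board. y: the rod's direction (along the rails); z up; x from sprung jaw to fixed prongs. Two forks, 12 mm wide, centred 42 mm either side along y (72 mm clear between); slanted mouths about 20 mm wide, tops 21 mm above. The deck is 26 mm below. The rod goes in straight down; passing the jaw takes 10 to 15 N.
- carriage_post (a point): Top centre of the carriage's upright steel post, 12 mm diameter, 48 mm high over the deck (top 78 mm over the board), on the rod's line 105 mm from clip_seat towards +y. Grip or push it to slide the carriage (about 3 N). The clipped rod's near end comes about 35 mm short of the post's axis.
- carriage (a joint): Position of the carriage in m: 0 at the open end of the rails, grows as it moves along the rig's -y towards the magnifier, 0.12 against the end stop. It starts between 0 and 0.045 and stays where it is left.
- jaw (a joint): Angle of the sprung jaw in rad: 0 closed (by its spring), about 0.17 while the rod passes. One hinged part: two slanted noses, one at each fork on the -x side of clip_seat, joined by a thin bar along y 20 mm below clip_seat.
- flux_jar: Bystander: small amber jar with a black lid, 40 mm diameter, 38 mm high. Origin under its centre.
- solder_reel: Bystander: grey solder reel standing on its flange, 52 mm diameter, 36 mm high. Origin under its centre.
- cleaner_bottle: Bystander: white plastic bottle, 40 mm diameter, 100 mm high, standing between mat and rig. Origin under its centre.
- tweezers: Bystander: steel tweezers, 125 x 16 x 4 mm, lying flat on the robot's side of the mat. Origin at the centre, x along them.
- project_box: Bystander: closed grey plastic box 75 x 120 x 45 mm on the robot's side of the rig. Origin under its centre.
Things that resemble listed ones, but are neither listed nor needed, are in the scene too. What is shaped like the rod but purple or red is not meant.

How it is judged:
On the way, in this order (a step that is already met when the one before it is completed fails the run):
1. the rod sits home in the clip, jaw closed over it, with the carriage still short of the stop (x of rod in the frame of clip_seat between -0.004 and 0.004 m and z of rod in the frame of clip_seat between -0.003 and 0.003 m and y of rod in the frame of clip_seat between -0.016 and 0.016 m and angle between the x axis of rod and the y axis of clip_seat, either way round below 0.06 rad and value of joint jaw below 0.06 rad and value of joint carriage below 0.1 m), for 0.2 s.
2. the carriage is against its end stop with the rod still clipped (x of rod in the frame of clip_seat between -0.004 and 0.004 m and z of rod in the frame of clip_seat between -0.003 and 0.003 m and y of rod in the frame of clip_seat between -0.016 and 0.016 m and angle between the x axis of rod and the y axis of clip_seat, either way round below 0.06 rad and value of joint jaw below 0.06 rad and value of joint carriage above 0.116 m), for 0.2 s.
At the end, for the whole second after the job is handed in: Middle-block rod in both forks: centre within 4 mm across, 3 mm in height and 16 mm along of clip_seat, axis within 0.06 rad of the clip's, jaw closed to under 0.06 rad; carriage within 4 mm of its end stop (joint above 0.116 m); rod at rest (all of step 2 and linear speed of rod below 0.02 m/s); the robot touches nothing.
It fails at once if a bystander is pushed more than 20 mm from its place or knocked over (distance of any of other_rod, flux_jar, solder_reel, cleaner_bottle, tweezers, project_box from where it was at the start of the episode above 0.02 m or angle between any of flux_jar, solder_reel, cleaner_bottle, tweezers, project_box's own z axis and vertical above 0.5 rad).
It also fails if it takes over 48 s, if anything falls off the work surface, if the arm or the gripper's body presses on something with over 40 N, if the wrist force passes 120 N, or if a joint passes its speed limit or range.

### The arm

A 7-joint arm with a two-finger parallel gripper is mounted at the origin on the work surface. World frame = base frame: x ahead of the robot, y to its left, z up, the work surface at z = 0. Lengths are in m, angles in rad, forces in N, time in s.
With the tool pointing down it reaches from about 0.425 to 0.875 m from the base axis. Payload 8.4 kg.
Tool frame: the origin (TCP) lies midway between the tips of the shut fingers; the grasp point (between the pads) lies behind it (arm.pinch_z is the z of the grasp point in the tool frame, in m); z points along the fingers, y is the line along which they close (so a half turn about z gives the same grasp; the last joint's range is limited). The gripper opens to 85 mm and grips with 20 to 120 N. Pads are 22 mm wide; open, the fingers measure 114 mm over their backs; the gripper's body (76 mm by 85 mm) begins 54 mm behind the grasp point. The pads swing forward as they close: fully open they stand 13 mm farther back than shut.
Start: joints at [1.061, 0.333, 0.04, 1.465, -0.013, 1.343, -0.059], TCP at [0.26, -0.596, 0.231] pointing down, gripper open.
Joint ranges: [-2.58, 2.58], [-0.38, 2.09], [-1.3, 1.39], [0.25, 2.4], [-1.5, 4.64], [0.08, 2.09], [-2.65, 2.65]. Speed limits (rad/s): [2.22, 2.22, 2.79, 2.79, 3.14, 3.14, 3.14].

### API

Orientations are given as a rotation vector (axis times angle).
In Python, from bench import arm gives the robot as it stands. Calls block until the motion is done:
- arm.reach(position, orientation): joint-space move of the TCP to a pose.
- arm.move_l(position, orientation=None, vel=0.15, until_force=None): straight line of the TCP; orientation=None keeps the orientation; vel is the mean speed in m/s. With until_force (N) it stops when the force on the tool has changed by that much, and returns True; else False.
- arm.move_j(angles): joint-space move.
- arm.move_gripper(opening): opening from 0.0 (shut) to 1.0 (fully open); the grip force is fixed at half the most; returns when the fingers have stopped.
- arm.pause(seconds).
- arm.inverse_kinematics(position, orientation): joint angles nearest the present ones, or None.
- arm.capture(name): name is "side" or "top" or "wrist"; returns a dict with "pixels" (420x560x3 uint8, blue, green, red), "intrinsics" (3x3 intrinsics, pixels), "pose" (4x4, takes a point from camera to world coordinates); the wrist camera has in their place "T_tool_cam" (4x4, takes a point from camera to tool coordinates, whose origin is the TCP and whose axes are the flange's). Camera axes: x right, y up, looking along -z (the intrinsics and any distortion apply to the point x, -y, -z); pixel columns grow to the right and rows downward; lengths in m; the calibration is good to about 2 mm. A picture is of the moment at which its call begins: read the wrist's pose just before it. There is no depth.
A pose or a line that the arm cannot do raises arm.Unreachable and nothing moves.
- arm.sign_off(): hands the job in; it is judged then, once.
Readings, each from a call of its own:
- arm.get_time_s(): time.
- arm.get_joint_pos(): joint angles.
- arm.get_qvel(): joint speeds.
- arm.get_joint_efforts(): joint torques, N m.
- arm.get_tool_pos(): TCP position.
- arm.get_tcp_rot(): TCP orientation.
- arm.get_wrist_force(): force on the tool from outside, world axes, zero at the start.
- arm.get_ft_torque(): the same for the moment, N m.
- arm.get_grip_width(): opening from 0.0 (shut) to 1.0 (fully open).
- arm.get_grip_force(): force on a finger pad.
Only numpy, scipy, OpenCV 4.12 (cv2) and the standard library are available. Lean on these libraries where they do the work, as an engineer would, in place of code of your own. Each camera call takes 0.05 s, during which the arm holds its last target. There are 200 camera calls.

## Working session

There is one attempt and no reset: what is moved stays moved. The work goes in short steps, each a Python script; the robot and the scene stay as the last script left them, time stands still between calls to the robot, and variables do not carry over. Pictures are saved under pics/ and viewed, at most 10 in all, crops included, and the job is handed in when it is done.

```bash
ls; mkdir -p pics
python3 - <<'E'
from bench import arm
import cv2,numpy as np
for n in("top","side"):
    c=arm.capture(n); cv2.imwrite(f"pics/{n}0.png",c["pixels"]); np.savez(f"{n}0.npz",**{k:c[k] for k in("pixels","intrinsics","pose")}); print(n,c.keys(),c["intrinsics"].tolist(),c["pose"].round(4).tolist())
print(arm.pinch_z,arm.get_tool_pos(),arm.get_tcp_rot(),arm.get_time_s())
E
```

```text
pics
top dict_keys(['pixels', 'intrinsics', 'pose']) [[510.68867819683476, 0.0, 283.61977653135034], [0.0, 510.68867819683476, 211.02863258915994], [0.0, 0.0, 1.0]] [[0.0094, 0.9887, -0.1495, 0.269], [-0.9999, 0.0101, 0.0042, 0.1265], [0.0056, 0.1494, 0.9888, 1.5683], [0.0, 0.0, 0.0, 1.0]]
side dict_keys(['pixels', 'intrinsics', 'pose']) [[490.70046650810394, 0.0, 273.79974725808756], [0.0, 490.70046650810394, 208.69115144662234], [0.0, 0.0, 1.0]] [[-0.753, 0.4972, -0.4311, -0.0551], [-0.658, -0.5619, 0.5013, 0.7368], [0.007, 0.6611, 0.7502, 1.0536], [0.0, 0.0, 0.0, 1.0]]
-0.0187 [ 0.25937982 -0.5955496   0.23053485] [-3.07418774e+00 -6.40438857e-01  5.84975772e-04] 0.1
```

View pics/top0.png

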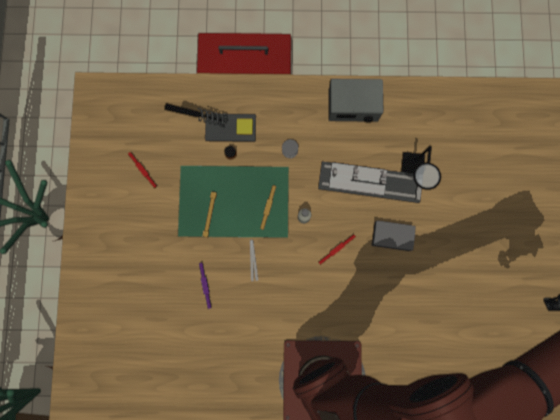

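View pics/side0.png

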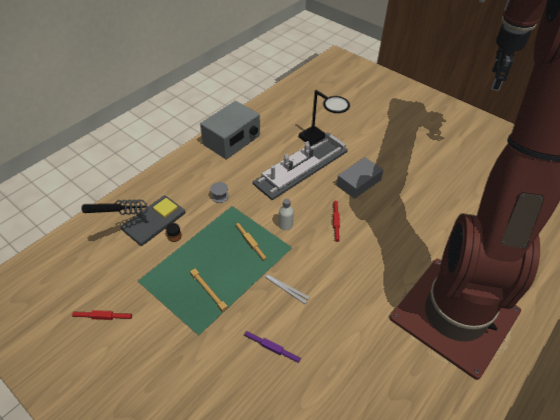

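The top view shows the rig at (370,181), with the lens at (427,176). These are the things that could be taken for the rod:

| Candidate | Top-view pixel | Description |
|---|---|---|
| Brass rod, middle block | (268,207) | Matches, and is (251,241) in the side view |
| Brass rod, end blocks | (209,214) | The other_rod |
| Red rods | (143,170), (337,249) | Not meant |
| Purple rod | (205,285) | Not meant |

I choose (268,207) and will check it in a close crop.

```bash
cat > h.py <<'E'
import numpy as np,cv2
def ray(c,uv):
    K,T=c["intrinsics"],c["pose"]; d=np.linalg.inv(K)@[uv[0],uv[1],1]
    return T[:3,3],T[:3,:3]@(d*[1,-1,-1])
def onz(c,uv,z):
    o,d=ray(c,uv); return o+d*(z-o[2])/d[2]
def tri(*obs):
    A=np.zeros((3,3));b=np.zeros(3);R=[]
    for c,uv in obs:
        o,d=ray(c,uv);d=d/np.linalg.norm(d);P=np.eye(3)-np.outer(d,d);A+=P;b+=P@o;R.append((P,o))
    p=np.linalg.solve(A,b); return p,[np.linalg.norm(P@(p-o)) for P,o in R]
def proj(c,p):
    K,T=c["intrinsics"],c["pose"]; q=T[:3,:3].T@(np.asarray(p)-T[:3,3]); q=q*[1,-1,-1]; q=K@q; return q[:2]/q[2]
def brass(img):
    h=cv2.cvtColor(img,cv2.COLOR_BGR2HSV); return cv2.inRange(h,(12,150,120),(28,255,255))
def wristcam(arm):
    from scipy.spatial.transform import Rotation as R
    T=np.eye(4);T[:3,:3]=R.from_rotvec(arm.get_tcp_rot()).as_matrix();T[:3,3]=arm.get_tool_pos()
    c=arm.capture("wrist");return dict(pixels=c["pixels"],intrinsics=c["intrinsics"],pose=T@c["T_tool_cam"])
E
python3 - <<'E'
from h import *
t=dict(np.load("top0.npz"));s=dict(np.load("side0.npz"))
for n,c,(x0,y0,x1,y1) in(("t",t,(180,165,290,240)),("s",s,(140,210,290,330))):
    m=brass(c["pixels"]);M=np.zeros_like(m);M[y0:y1,x0:x1]=m[y0:y1,x0:x1]
    k,l,st,ce=cv2.connectedComponentsWithStats(M)
    for i in range(1,k):
        if st[i,4]>60: print(n,st[i],ce[i],cv2.minAreaRect(np.argwhere(l==i)[:,::-1].astype(np.float32)),[onz(c,ce[i],.011).round(4)])
a=cv2.resize(t["pixels"][155:245,180:300],None,fx=4,fy=4,interpolation=3)
b=cv2.resize(t["pixels"][130:210,310:450],None,fx=4,fy=4,interpolation=3)[:240]
b=t["pixels"][145:205,310:450]; b=cv2.resize(b,(800,343),interpolation=3)
d=cv2.resize(s["pixels"][80:200,240:360],(257,257),interpolation=3)
o=np.zeros((600,800,3),np.uint8);o[:343]=b
a=cv2.resize(t["pixels"][160:240,180:290],(353,257),interpolation=3);o[343:,:353]=a;o[343:,353:610]=d
cv2.imwrite("pics/m1.png",o)
E
```

```text
t [204 193  11  43  83] [209.3253012  214.06024096] ((209.1538543701172, 214.23077392578125), (2.7456259727478027, 42.753318786621094), 11.309932708740234) [array([0.4926, 0.3486, 0.011 ])]
s [156 210  18   7  68] [164.66176471 211.89705882] ((164.5, 213.0), (6.0, 17.0), 90.0) [array([0.7658, 0.2523, 0.011 ])]
```

View pics/m1.png

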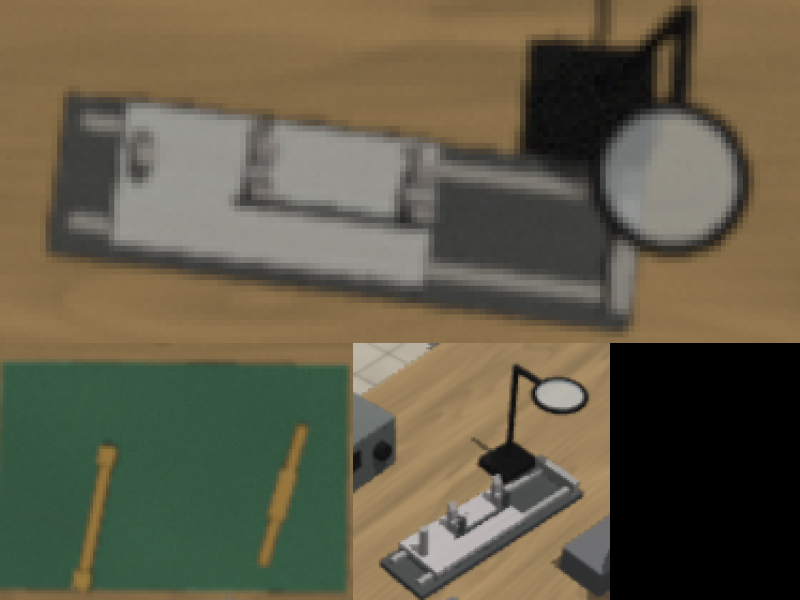

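The crop confirms it: the rod at top (268,207) has its block in the middle, and the left one has end blocks. The post is near top (334,173), the forks near (356,173) and (383,177). I'll refine with the wrist camera from two places.

```bash
cat >> h.py <<'E'
from scipy.spatial.transform import Rotation as Rn
def down(yaw):  # tool z down, tool y axis along world direction yaw
    y=np.array([np.cos(yaw),np.sin(yaw),0]);z=np.array([0,0,-1.]);return Rn.from_matrix(np.c_[np.cross(y,z),y,z]).as_rotvec()
E
python3 - <<'E'
from h import *
from bench import arm
t=dict(np.load("top0.npz"));s=dict(np.load("side0.npz"))
q=lambda c,uv,z:onz(c,uv,z).round(4)
# rod ends in top from montage
e=[(180+x/3.209,160+(y-343)/3.2125) for x,y in((302,428),(264,565))]
P=[q(t,u,.011) for u in e];print("rod ends",P,np.linalg.norm(P[0]-P[1]))
B=tri((t,(268,207)),(s,(251,241)));print("rod c tri",B)
M=lambda x,y:(310+x/5.714,145+y/5.717)
print("lens",tri((t,M(672,180)),(s,(337,104))))
print("post",q(t,M(140,145),.078));f1=q(t,M(260,160),.075);f2=q(t,M(415,185),.075);print("forks",f1,f2,(f1+f2)/2,np.linalg.norm(f1-f2))
for n,u in(("bottle",(305,213)),("box",(394,235))):print(n,q(t,u,.05))
c=arm.capture("wrist");print(c["T_tool_cam"].round(4).tolist(),c["intrinsics"].round(1).tolist())
d=P[0]-P[1];a=np.arctan2(d[1],d[0]);print("rod yaw",a)
for y in(a+np.pi/2,a-np.pi/2):
    print(y,arm.inverse_kinematics([*B[0][:2],.2],down(y)))
E
```

```text
rod ends [array([0.5813, 0.1502, 0.011 ]), array([0.4477, 0.1849, 0.011 ])] 0.13803278596043772
rod c tri (array([0.51547676, 0.16753106, 0.0103217 ]), [np.float64(0.0013415830532242082), np.float64(0.0013415830532241295)])
lens (array([ 0.5801165 , -0.28036133,  0.17690059]), [np.float64(0.0008346534583641137), np.float64(0.000834653458364049)])
post [ 0.6188 -0.0307  0.078 ]
forks [ 0.6121 -0.0939  0.075 ] [ 0.5996 -0.1749  0.075 ] [ 0.60585 -0.1344   0.075  ] 0.08195883112880514
bottle [0.4932 0.0558 0.05  ]
box [ 0.4294 -0.2105  0.05  ]
[[-0.0006, 0.9642, 0.2652, 0.0679], [1.0, 0.0003, 0.001, 0.0], [0.0009, 0.2652, -0.9642, -0.1418], [0.0, 0.0, 0.0, 1.0]] [[309.8, 0.0, 281.2], [0.0, 309.8, 206.7], [0.0, 0.0, 1.0]]
rod yaw -0.25411564308275336
1.3166806837121432 [ 0.43581439  0.25276188 -0.95257123  1.73426995  0.21533314  1.26548918
  0.74960268]
-1.82491196987765 [ 0.39423638  0.23878095 -0.89974167  1.73579904  0.19572622  1.26120744
 -2.37668769]
```

Run:
```python
from h import *
from bench import arm
import pickle
p=arm.get_tool_pos();arm.move_l([p[0],p[1],.32],vel=.3)
y=-.15
V={}
def go(k,pos,yaw):
    try: arm.reach(pos,down(yaw))
    except arm.Unreachable: print("unreach",k);return
    arm.pause(.2);V[k]=wristcam(arm);print(k,arm.get_time_s(),arm.get_joint_pos().round(2))
go("c1",[.60,-.15,.24],y);go("c2",[.61,-.07,.24],y)
go("r1",[.50,.17,.22],1.317-0);go("r2",[.54,.16,.22],1.317)
pickle.dump(V,open("V.pkl","wb"))
o=np.vstack([np.hstack([cv2.resize(V[a]["pixels"],(400,300),interpolation=3) for a in r]) for r in(("c1","c2"),("r1","r2"))])
cv2.imwrite("pics/m2.png",o)
for k in("r1","r2"):
    h=cv2.cvtColor(V[k]["pixels"],cv2.COLOR_BGR2HSV);print(k,proj(V[k],[.5155,.1675,.011]))
    u=proj(V[k],[.5155,.1675,.011]).astype(int);print(h[u[1]-2:u[1]+3:2,u[0]-2:u[0]+3:2].tolist())
for k in("c1","c2"):print(k,proj(V[k],[.606,-.134,.075]),proj(V[k],[.619,-.031,.078]))
```

```text
c1 2.8833 [ 0.52  0.3  -0.43  1.51  0.13  1.36 -0.07]
c2 3.55 [ 0.43  0.29 -0.47  1.52  0.14  1.36 -0.21]
r1 4.8333 [ 0.33  0.17 -0.81  1.74  0.13  1.29  0.8 ]
r2 5.3667 [ 0.32  0.25 -0.8   1.66  0.18  1.31  0.8 ]
r1 [282.6671073  194.11061615]
[[[24, 124, 245], [25, 120, 245], [24, 125, 244]], [[24, 125, 245], [25, 119, 245], [24, 125, 244]], [[24, 124, 245], [25, 119, 245], [24, 126, 244]]]
r2 [281.3961017  159.79570659]
[[[25, 121, 245], [26, 116, 245], [24, 123, 245]], [[25, 120, 245], [26, 116, 246], [24, 123, 245]], [[25, 120, 245], [26, 117, 245], [24, 123, 245]]]
c1 [284.16902379 173.57234858] [281.43927809  59.62059875]
c2 [285.99925512 248.00379336] [283.55679897 149.57931701]
```

View pics/m2.png

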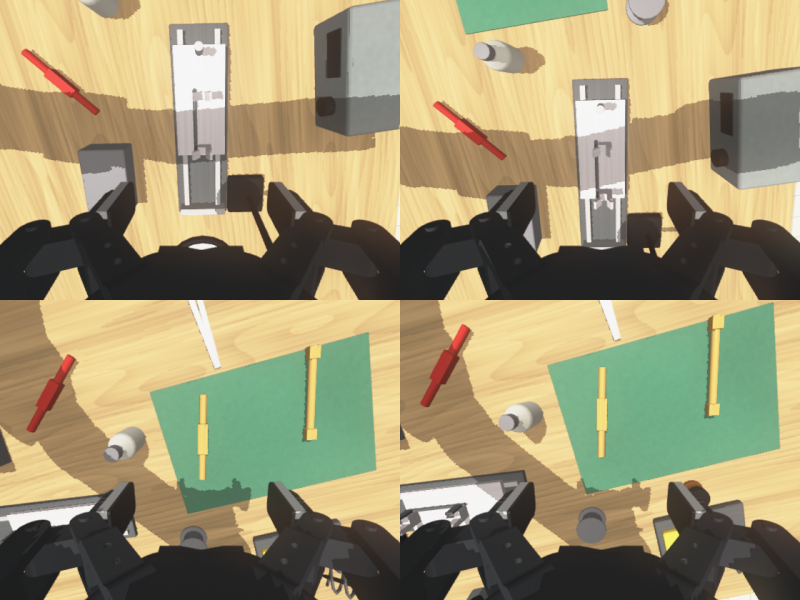

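Both wrist views show the rod, at about (202,437) and (601,411) in the mosaic, and the clip, at about (203,123) and (603,165), with the post at (200,46) and (607,106). Next I'll measure the rod by mask and enlarge the clip.

Run:
```python
from h import *
import pickle
V=pickle.load(open("V.pkl","rb"))
res={}
for k in("r1","r2"):
    c=V[k];h=cv2.cvtColor(c["pixels"],cv2.COLOR_BGR2HSV);m=cv2.inRange(h,(16,85,120),(32,255,255))
    x,y=proj(c,[.5155,.1675,.011])
    g=cv2.bitwise_not(m)
    # component containing pixel, opened
    n,l,st,ce=cv2.connectedComponentsWithStats(m);i=l[int(y),int(x)];pts=np.argwhere(l==i)[:,::-1].astype(np.float32)
    r=cv2.minAreaRect(pts);b=cv2.boxPoints(r);print(k,st[i],ce[i].round(1),r)
    e=[pts[pts[:,1]<pts[:,1].min()+3].mean(0),pts[pts[:,1]>pts[:,1].max()-3].mean(0)]
    L=l==i;w=L.sum(1);rows=np.where(w>np.median(w[w>0])*0+ (w[w>0].min()+w.max())/2)[0];bc=np.array([np.argwhere(L[rows])[:,1].mean(),rows.mean()])
    print("widths",w[w>0].tolist(),"block rows",rows.min(),rows.max(),bc)
    res[k]=(e,bc)
for j,n in((0,"endA"),(1,"endB")): print(n,tri(*[(V[k],res[k][0][j]) for k in V if k[0]=="r"]))
print("block",tri(*[(V[k],res[k][1]) for k in("r1","r2")]),[onz(V[k],res[k][1],.017) for k in("r1","r2")])
for k in("r1","r2"):
    P=[onz(V[k],e,.012) for e in res[k][0]];d=P[0]-P[1];print(k,"len",np.linalg.norm(d),"yaw",np.arctan2(d[1],d[0]),"mid",(P[0]+P[1])/2)
o=np.hstack([cv2.resize(V[k]["pixels"][a:a+150,230:330],(400,600),interpolation=3) for k,a in(("c1",50),("c2",130))]);cv2.imwrite("pics/m3.png",o)
```

```text
r1 [ 277  132   14  120 1379] [283.5 190.3] ((283.4999694824219, 191.49996948242188), (12.999998092651367, 118.99998474121094), 0.0)
widths [9, 11, 11, 11, 11, 11, 11, 11, 11, 11, 11, 11, 11, 11, 11, 11, 11, 11, 11, 11, 11, 11, 11, 11, 11, 10, 10, 10, 10, 10, 10, 10, 10, 10, 10, 10, 10, 10, 10, 10, 12, 13, 14, 14, 14, 14, 14, 14, 14, 14, 14, 14, 14, 14, 14, 14, 14, 14, 14, 14, 14, 14, 14, 14, 14, 14, 14, 14, 14, 14, 14, 14, 14, 14, 14, 14, 14, 14, 14, 14, 14, 14, 14, 14, 13, 11, 10, 10, 10, 10, 10, 10, 10, 10, 10, 10, 10, 10, 10, 10, 10, 10, 9, 9, 9, 9, 9, 9, 9, 9, 9, 9, 9, 9, 9, 9, 9, 9, 9, 6] block rows 133 217 [283.65482797 177.35714286]
r2 [ 275   94   15  127 1514] [282.1 156.4] ((282.0, 157.0), (126.0, 14.0), 90.0)
widths [9, 11, 11, 11, 11, 11, 11, 11, 11, 11, 11, 11, 11, 11, 11, 11, 11, 11, 11, 11, 11, 11, 10, 10, 10, 11, 10, 10, 10, 10, 10, 10, 10, 10, 10, 10, 10, 10, 10, 10, 10, 10, 11, 13, 14, 15, 15, 15, 15, 15, 15, 15, 15, 15, 15, 15, 15, 15, 15, 15, 15, 15, 15, 15, 15, 15, 15, 15, 15, 15, 15, 15, 15, 15, 15, 15, 15, 15, 15, 15, 15, 15, 15, 15, 15, 15, 15, 15, 13, 11, 11, 11, 11, 10, 10, 10, 10, 10, 10, 10, 10, 10, 10, 10, 10, 10, 10, 10, 10, 10, 10, 10, 10, 10, 10, 10, 10, 10, 10, 10, 10, 10, 10, 10, 10, 8, 5] block rows 95 186 [282.25356415 144.31506849]
endA (array([0.44917051, 0.18643566, 0.00989198]), [np.float64(3.1502042004265664e-05), np.float64(3.150204200432282e-05)])
endB (array([0.58277916, 0.15038557, 0.01193061]), [np.float64(6.133032254812682e-05), np.float64(6.13303225481487e-05)])
block (array([ 0.50077008,  0.17256728, -0.01251449]), [np.float64(0.00016348786560830436), np.float64(0.00016348786560834705)]) [array([0.49573811, 0.17379113, 0.017     ]), array([0.49872736, 0.17280845, 0.017     ])]
r1 len 0.13842526480804745 yaw 2.8788646676338736 mid [0.51592562 0.16842821 0.012     ]
r2 len 0.13820408419366073 yaw 2.877457308514529 mid [0.51603922 0.16837184 0.012     ]
```

View pics/m3.png

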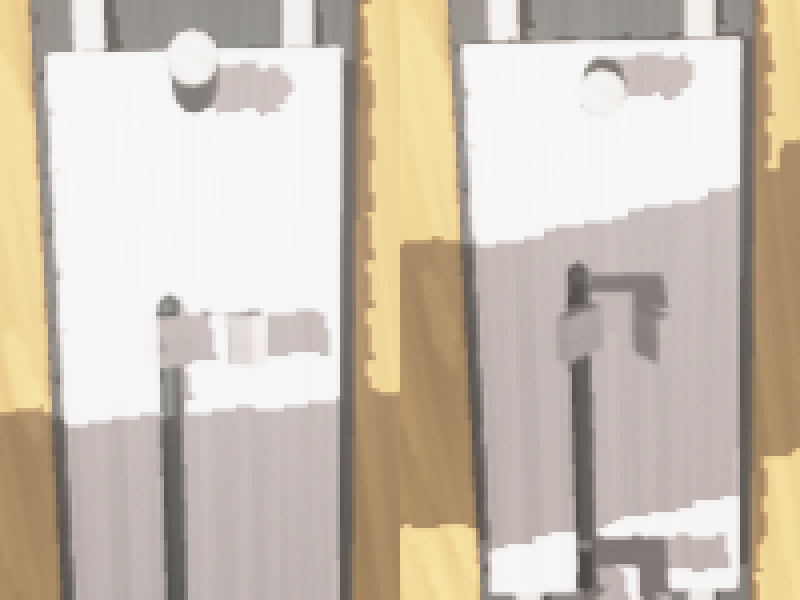

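Run:
```python
from h import *
from bench import arm
import pickle
V=pickle.load(open("V.pkl","rb"));t=dict(np.load("top0.npz"))
print("post",tri((V["c1"],(278,64.5)),(V["c2"],(280.75,153))),tri((V["c1"],(278,64.5)),(V["c2"],(280.75,153)),(t,(334.5,170.4))))
def ln(c,a,b):
    A,B=onz(c,a,.03),onz(c,b,.03);d=A-B;print("edge",A.round(4),B.round(4),"yaw",np.arctan2(d[1],d[0]).round(4))
ln(V["c1"],(241.75,63.25),(249.25,200));ln(V["c2"],(245,141.25),(252,277.5));ln(V["c2"],(315.5,140),(315,277.5))
ln(V["c1"],(241.75,63.25),(315.5,61.75));ln(V["c2"],(245,141.25),(315.5,140))
y=1.307;p=[.516,.1684]
arm.move_gripper(.5);arm.reach([*p,.09],down(y));arm.move_l([*p,.005],vel=.08,until_force=8)
print(arm.get_tool_pos());arm.move_gripper(0);print("w",arm.get_grip_width(),arm.get_grip_force(),arm.get_tool_pos())
arm.move_l([*p,.20],vel=.2);arm.pause(.2);print("w",arm.get_grip_width(),arm.get_wrist_force(),arm.get_time_s())
```

```text
post (array([ 0.61556477, -0.03407649,  0.07509605]), [np.float64(0.00020452390702219376), np.float64(0.00020452390702193582)]) (array([ 0.61652459, -0.03298984,  0.0787354 ]), [np.float64(0.0020362424024420412), np.float64(0.001030407147960297), np.float64(0.0030468809165343277)])
edge [ 0.5788 -0.0198  0.03  ] [ 0.5603 -0.1659  0.03  ] yaw 1.4447
edge [ 0.5777 -0.0196  0.03  ] [ 0.5557 -0.1859  0.03  ] yaw 1.4394
edge [ 0.6554 -0.0301  0.03  ] [ 0.6339 -0.1979  0.03  ] yaw 1.4436
edge [ 0.5788 -0.0198  0.03  ] [ 0.6551 -0.03    0.03  ] yaw 3.0082
edge [ 0.5777 -0.0196  0.03  ] [ 0.6554 -0.0301  0.03  ] yaw 3.0062
[0.51640801 0.16856933 0.00551938]
w 0.16248728430979856 60.130051374435425 [0.51642712 0.16846987 0.00564255]
w 0.16373309676026898 [-0.0715402   0.43861045 -0.96848174] 9.3417
```

The grasp holds. The deck edges agree on the rig's yaw (y axis 1.441), the deck width reads 78 mm, and the post height is close to 78 mm. I'll go above the clip and look from close by.

Run:
```python
from h import *
from bench import arm
import pickle
ya=1.4405-np.pi/2;uy=np.array([np.cos(1.4405),np.sin(1.4405),0]);C=np.array([.6021,-.1381,0])
V={}
arm.reach([*(C+uy*.0)[:2],.16],down(ya));arm.pause(.2);V["d1"]=wristcam(arm);print(arm.get_joint_pos().round(2),arm.get_tool_pos())
arm.reach([*(C+uy*.03)[:2],.13],down(ya));arm.pause(.2);V["d2"]=wristcam(arm);print(arm.get_tool_pos(),arm.get_grip_width(),arm.get_time_s())
pickle.dump(V,open("D.pkl","wb"))
for k in V:
    print(k,[proj(V[k],q).round(1) for q in([*C[:2],.056],[*(C+uy*.042)[:2],.077],[*(C-uy*.042)[:2],.077],[*(C+uy*.105)[:2],.078])])
o=np.hstack([cv2.resize(V[k]["pixels"][20:320,180:380],(400,600),interpolation=3) for k in V]);cv2.imwrite("pics/m4.png",o)
```

```text
[ 0.52  0.35 -0.46  1.62  0.16  1.21 -0.1 ] [ 0.60230297 -0.13694635  0.16024226]
[ 0.60634178 -0.10923793  0.13070998] 0.16680990410930058 11.35
d1 [array([280.4, 208.5]), array([280.4, 160.4]), array([280.2, 266.4]), array([280.5,  65.8])]
d2 [array([279.8, 254.2]), array([279.5, 208.3]), array([279.8, 319.5]), array([279.2, 107.3])]
```

View pics/m4.png

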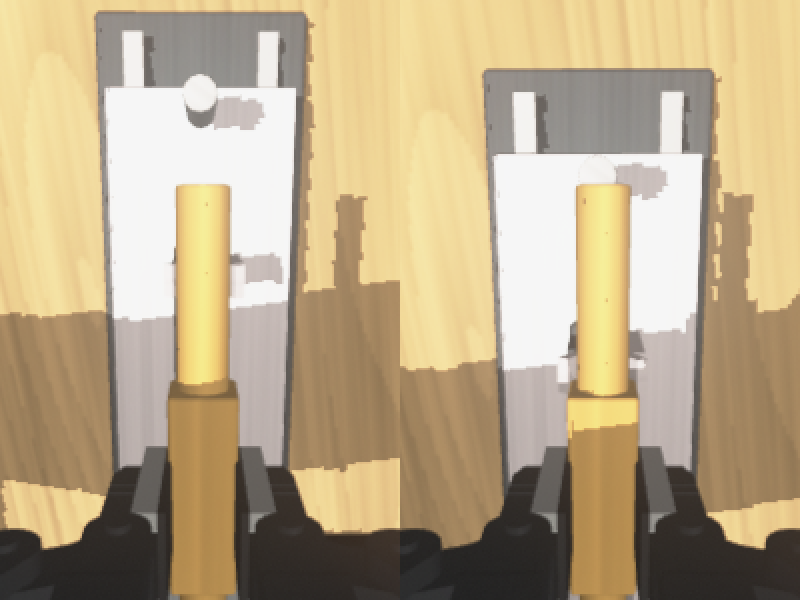

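The rod hangs parallel to the deck, with its axis at column 603 in d2. The post and deck centre are at about 598, so the rod sits about 1 mm too far towards +x. I'll correct that and press in.

Run:
```python
from h import *
from bench import arm
ya=1.4405-np.pi/2;uy=np.array([np.cos(1.4405),np.sin(1.4405),0]);ux=np.array([uy[1],-uy[0],0]);C=np.array([.6021,-.1381,0])-ux*.0009
o=down(ya)
g=np.array([*C[:2],.095]);arm.move_l(g,o,vel=.12);arm.pause(.2)
e=g-arm.get_tool_pos();e[2]=0;print("err",e)
g=g+e;f0=arm.get_wrist_force()
for z,F in((.078,15),(.064,40),(.056,40),(.047,32)):
    g[2]=z;r=arm.move_l(g,o,vel=.03,until_force=F);print(z,r,arm.get_tool_pos().round(4),(arm.get_wrist_force()-f0).round(1),(arm.get_tool_pos()-C)@ux,arm.get_grip_width())
    if r:break
print(arm.get_time_s())
import pickle;c=wristcam(arm);s=arm.capture("side")
cv2.imwrite("pics/m5.png",np.hstack([cv2.resize(c["pixels"][20:320,180:380],(400,600),interpolation=3),cv2.resize(s["pixels"][110:200,245:305],(400,600),interpolation=3)]))
```

```text
err [-0.00056111 -0.00066174  0.        ]
0.078 False [ 0.6007 -0.1386  0.078 ] [ 1.   0.5 -0.6] -0.0003946142341859633 0.16612482787322724
0.064 False [ 0.6012 -0.1388  0.0644] [ 4.  -0.   2.5] 0.00014014941930946278 0.16975631690255213
0.056 False [ 0.6005 -0.1385  0.0556] [ 5.1  0.7 -2.5] -0.0006601399170546523 0.16561388931168725
0.047 True [ 0.6008 -0.1387  0.0505] [-3.5 -0.5 10.6] -0.00033320722917158977 0.16930405255565453
14.125
```

View pics/m5.png

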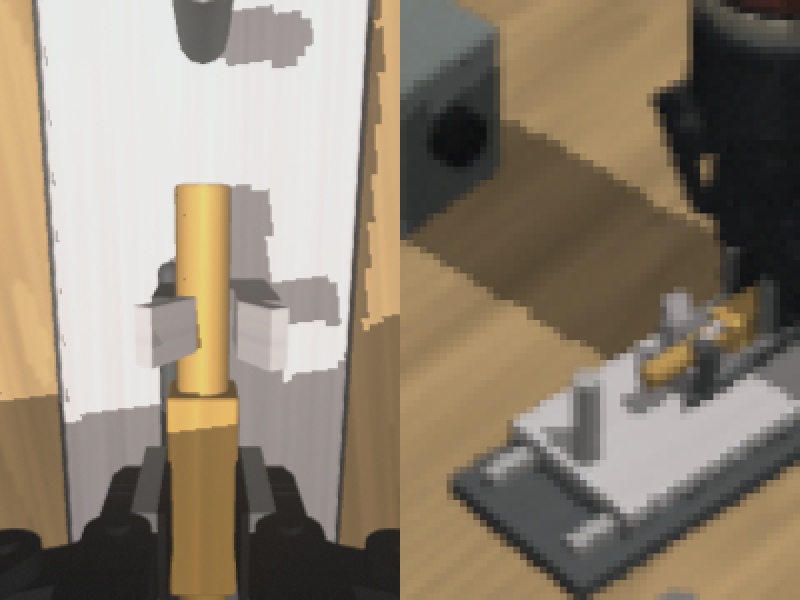

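The rod stopped at the height predicted for home (TCP 0.0505), with the 32 N force stop reached. In the picture the jaw's nose (left, ~(190,330)) overlaps the rod and the block is between the forks. I'll release, back off, and look.

Run:
```python
from h import *
from bench import arm
import pickle
ya=1.4405-np.pi/2;uy=np.array([np.cos(1.4405),np.sin(1.4405),0]);o=down(ya)
arm.pause(.2);arm.move_gripper(.4);p=arm.get_tool_pos();arm.move_l([p[0],p[1],.15],o,vel=.15)
V={};q=np.array([.601,-.1385,0])
for k,d,z in(("e1",.0,.17),("e2",.07,.17)):
    arm.reach([*(q+uy*d)[:2],z],o);arm.pause(.2);V[k]=wristcam(arm)
pickle.dump(V,open("E.pkl","wb"));print(arm.get_time_s())
for k in V:
    h=cv2.cvtColor(V[k]["pixels"],cv2.COLOR_BGR2HSV);print(k,proj(V[k],[.601,-.1385,.056]).round(1),proj(V[k],[.6148,-.034,.078]).round(1))
cv2.imwrite("pics/m6.png",np.hstack([cv2.resize(V[k]["pixels"][40:340,180:380],(400,600),interpolation=3) for k in V]))
```

```text
16.7
e1 [281.3 204.1] [281.4  65. ]
e2 [280.8 276.4] [280.5 163.9]
```

View pics/m6.png

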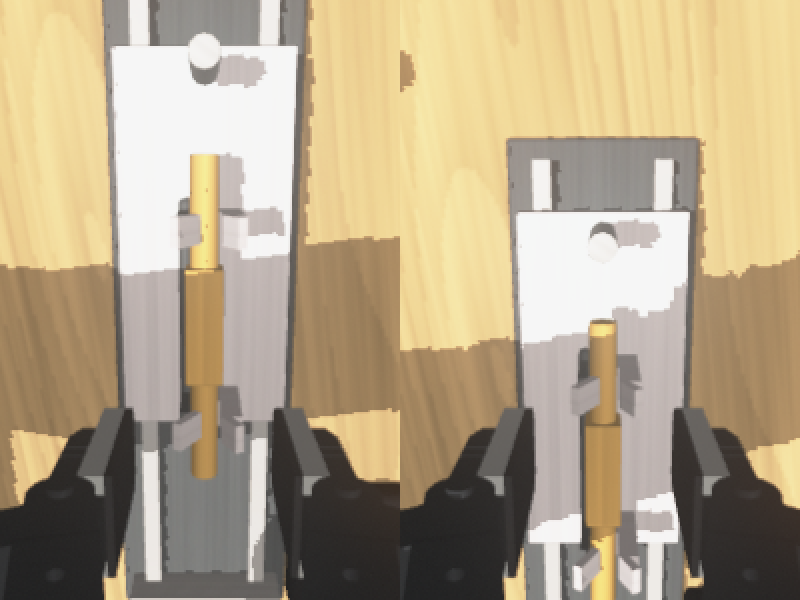

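Released: the rod lies between the noses on both forks, block (e1 ~(204,325)) between them, aligned with the post at (204,50). Next I check the height and push the post.

Run:
```python
from h import *
from bench import arm
import pickle
V=pickle.load(open("E.pkl","rb"))
print("block edge tri",tri((V["e1"],(282,175)),(V["e2"],(281.5,252))),"post",tri((V["e1"],(282,65)),(V["e2"],(281.25,163))))
ya=1.4405-np.pi/2;uy=np.array([np.cos(1.4405),np.sin(1.4405),0]);o=down(ya)
P=np.array([.6148,-.034,0]);S=P+uy*.036
arm.reach([*S[:2],.15],o);arm.move_gripper(0);arm.move_l([*S[:2],.05],o,vel=.15)
arm.pause(.2);f0=arm.get_wrist_force()
E=S-uy*(.036-.017+.125);r=arm.move_l([*E[:2],.05],o,vel=.05,until_force=14)
p=arm.get_tool_pos();print(r,p,"moved",(S-p)@uy,"carriage travel~",(S-p)@uy-.019,(arm.get_wrist_force()-f0).round(1),arm.get_time_s())
c=wristcam(arm);s=arm.capture("side");t=arm.capture("top")
cv2.imwrite("pics/m7.png",np.hstack([cv2.resize(t["pixels"][150:210,310:390],(400,300)),cv2.resize(s["pixels"][100:200,245:360],(400,300),interpolation=3)]))
```

```text
block edge tri (array([ 0.6049218 , -0.1133202 ,  0.05921989]), [np.float64(5.797868428963781e-05), np.float64(5.797868428956318e-05)]) post (array([ 0.61533918, -0.03370086,  0.07568263]), [np.float64(6.470797981467032e-05), np.float64(6.470797981482415e-05)])
True [ 0.60409827 -0.11428536  0.04967434] moved 0.11699527099231603 carriage travel~ 0.09799527099231603 [1.4 2.1 3.2] 20.6167
```

View pics/m7.png

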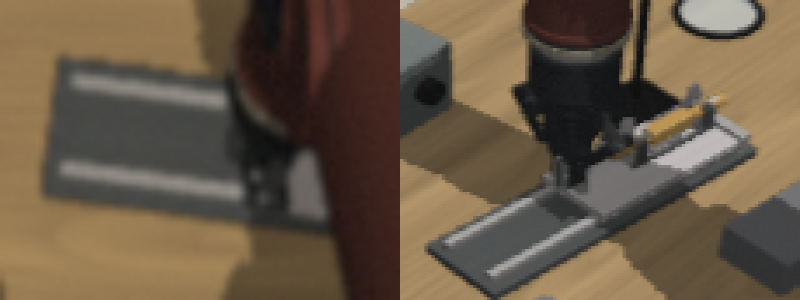

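Travel was about 98 mm and the rod is still clipped in the side view at (670,125). I'll press again to make sure it is hard against the stop.

Run:
```python
from h import *
from bench import arm
uy=np.array([np.cos(1.4405),np.sin(1.4405),0]);o=down(1.4405-np.pi/2)
p=arm.get_tool_pos();S=np.array([*p[:2],.05])
for F in(25,25):
    f0=arm.get_wrist_force()
    r=arm.move_l(S-uy*.03,o,vel=.03,until_force=F);q=arm.get_tool_pos();print(r,(p-q)@uy,(arm.get_wrist_force()-f0)@uy)
    arm.pause(.3);q=arm.get_tool_pos();print((p-q)@uy,arm.get_wrist_force().round(1))
q=arm.get_tool_pos();B=q+uy*.03;arm.move_l([*B[:2],.05],o,vel=.1);arm.move_l([*B[:2],.2],o,vel=.2);arm.pause(.2)
c=wristcam(arm);arm.reach([.55,.12,.3],o);s=arm.capture("side");t=arm.capture("top");print(arm.get_time_s())
cv2.imwrite("pics/m8.png",np.hstack([cv2.resize(c["pixels"][60:260,200:360],(400,500),interpolation=3),np.vstack([cv2.resize(t["pixels"][145:205,310:440],(400,250),interpolation=3),cv2.resize(s["pixels"][100:200,245:360],(400,250),interpolation=3)])]))
```

```text
True -0.0001127877684744613 1.0100273056937559
-0.0001293464172547845 [0.6 1.4 0.5]
True -0.00024594380278701377 0.17891606586260514
-0.00027819993499722816 [0.2 1.1 0.9]
24.95
```

View pics/m8.png

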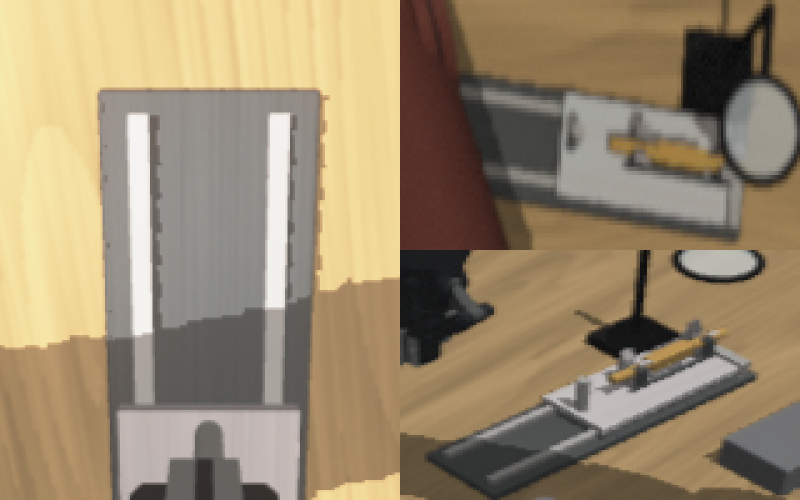

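The top and side views show the deck against the end stop, the rod level in both forks, and the arm clear. Two presses to 25 N did not move the carriage. Handing in.

```bash
python3 -c "
from bench import arm
arm.pause(.3);print(arm.sign_off(),arm.get_time_s())"
```

```text
the job is handed in; nothing more can be done
the job is handed in; nothing more can be done
```

The middle-block rod is clipped home with the jaw closed over it, the slide is hard against its end stop under the magnifier, the arm is clear, and the job was handed in at about 25 s of the 48 s allowed; the hand-in returned no verdict, so I judge all this from the last camera views and the presses against the stop.

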